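# Jog the dish under the camera head

### The job

Use the tall ball-topped joystick to run the petri dish on the slide under the round camera head: tilt the stick sideways to the side the camera is on, hold the dish under the camera for about two seconds, then let the stick spring back upright so that the dish returns to the middle. Do not run the dish to the flat lamp on the other side, do not push the dish or its tray directly, and leave the short flat-topped stick alone.

Things in the scene. Friction and masses are not known exactly. Their poses are not given: they have to be found in the camera images.
- jog_knob: black ball, 32 mm across, on the tall joystick (10 mm rod on a grey box 80 x 90 x 46 mm high, fixed). Origin: ball's centre, 145 mm above the bench when upright, 100 mm above the stick's pivot at the box top. The stick tilts only along the ball's own y axis (the box's dark slot); upright, its z is up and its x points away from the robot, give or take 20 degrees
- jog_stick (a joint): tilt of the tall stick, rad: 0 upright, positive leans to the ball's +y (robot's left), stops at +-0.45. A spring (1.1 N m/rad; 4 to 5 N at the ball for full tilt) returns it to 0. The tray follows at once, 0.2 m per rad, to the tray's +y for positive tilt: 0.40 rad puts it right under the head on that side, full tilt 10 mm past it
- short_stick (a joint): tilt in rad of the other spring-centred stick, to be left alone: flat round cap 32 mm wide, top 108 mm above the bench, on a box like the first; the two boxes stand side by side in front of the slide, in either order, middles at least 150 mm apart
- tray: square aluminium tray, 104 mm wide, with a petri dish (92 mm across) fixed on it; it rides along its own y axis (roughly the robot's left) on a grey slide 110 mm in x and 300 mm in y, behind the stick boxes. Origin: centre of the tray's underside, 38 mm above the bench
- camera_lens (a point): centre of the lens, 88 mm above the bench, under the round black camera head (drum 58 mm across, top at 155 mm) that hangs over the slide 80 mm to one side, left or right, of the tray's middle position. Over the other side, also 80 mm out, hangs a flat white square lamp panel

How it is judged:
On the way:
1. the stick is held over so that the dish stays under the camera head (horizontal distance between tray and camera_lens below 0.02 m), for 1.5 s.
At the end, for the whole second after the job is handed in: The tall stick is let go and stands still and upright (within 0.06 rad), and the dish tray is back in the middle of its slide, within 15 mm of where it began, after the dish was held within 20 mm of the point under the camera lens for at least 1.5 s without a break (value of joint jog_stick between -0.06 and 0.06 rad and velocity of joint jog_stick between -0.05 and 0.05 rad/s and distance of tray from where it was at the start of the episode below 0.015 m); the robot touches nothing.
It fails at once if the dish is run towards the lamp, away from the camera, by more than 45 mm (horizontal distance between tray and camera_lens above 0.125 m).
It fails at once if the dish or its tray is pushed directly (contact force between tray and anything else above 1 N).
It fails at once if the short stick is tilted by more than 0.15 rad (value of joint short_stick above 0.15 rad or value of joint short_stick below -0.15 rad).
It also fails if it takes over 30 s, if anything falls off the work surface, if the arm or the gripper's body presses on something with over 40 N, if the wrist force passes 120 N, or if a joint passes its speed limit or range.

### The arm

A 7-joint arm with a two-finger parallel gripper is mounted at the origin on a cart in front of the work surface, level with it; the furniture and walls round the work are solid. World frame = base frame: x ahead of the robot, y to its left, z up, the work surface at z = 0. Lengths are in m, angles in rad, forces in N, time in s.
With the tool pointing down it reaches from about 0.35 to 0.9 m from the base axis. Payload 7.2 kg.
Tool frame: the origin (TCP) lies on the centre line of the jaws, within the pads' length; the fingertips stand 11 mm ahead of it and the grasp point (between the pads) lies 8 mm behind it (tips_ahead is the distance from the TCP to the fingertips, in m); z points along the fingers, x is the direction in which the jaws open and shut, and the axes are right-handed (so a half turn about z gives the same grasp; the last joint's range is limited). The gripper opens to 85 mm and grips with 20 to 120 N. Pads are 22 mm wide; open, the fingers measure 114 mm over their backs; the gripper's body (76 mm by 85 mm) begins 54 mm behind the grasp point. The pads swing forward as they close: fully open they stand 13 mm farther back than shut.
Start: joints at [1.121, 0.411, -0.013, 1.596, 0.006, 1.134, -0.082], TCP at [0.233, -0.58, 0.242] pointing down, gripper open.
Joint ranges: [-2.95, 2.95], [-0.29, 1.99], [-1.47, 1.44], [0.14, 2.54], [-1.03, 4.17], [0.13, 1.85], [-2.86, 2.86]. Speed limits (rad/s): [2.39, 2.39, 3.01, 3.01, 3.14, 3.14, 3.14].

### API

Orientations are given as a rotation vector (axis times angle).
In Python, from station import * gives the robot as it stands.
- The arm moves only by the shell command python3 -m handwheel 'ROWS' [FORCE]. ROWS is text: rows parted by semicolons, each of 5 numbers parted by spaces: the shift along the tool's x, y, z in cm, then the turn about the tool's z in rad, then the opening, from 0 (shut) to 1 (fully open). In form: x y z twist fingers; .... A call has 1 to 12 rows; each row is the pose to reach, as a shift and turn from the pose measured when the call began, along the tool's axes at that moment; what a row does not reach only later rows make up. A row lasts 1/12 s, in which the tool goes at most 41.7 mm and 7.16 degrees, less where a joint would pass 70% of its speed; a pose out of reach is approached as far as the arm can. A call with a gripper value outside its range is refused whole. The fingers move at their own pace and stop on an object; FORCE is the grip in N (left out, the last holds). Time passes only in rows, so rows that repeat a pose let the fingers close. It gives the time, the measured TCP pose, the force and the opening at its end, in the units of the state.
- get_state(): the state, without advancing time (a new reading comes with each control period).
- grab_frame(name): name is "side" or "top"; returns a dict with "img" (384x512x3 uint8, red, green, blue), "K" (3x3 intrinsics, pixels), "camera_from_world" (4x4, takes a point from world to camera coordinates). Camera axes: x right, y up, looking along -z (the intrinsics and any distortion apply to the point x, -y, -z); pixel columns grow to the right and rows downward; lengths in m; the calibration is good to about 2 mm. A picture is of the moment at which its call begins. There is no depth.
- sign_off(): hands the job in, once; it reports no verdict.
The state is a dict: "time_s": time; "joints": joint angles; "joint_vel": joint speeds; "joint_torque": joint torques, N m; "tcp_pos": TCP position; "tool_rot": TCP orientation; "ft_force": force on the tool from outside, world axes, zero at the start; "wrist_torque": the same for the moment, N m; "gripper_width": finger opening in m.
Only numpy, scipy, OpenCV 4.12 (cv2) and the standard library are available. Lean on these libraries where they do the work, as an engineer would, in place of code of your own. Each camera call takes 0.05 s, during which the arm holds its last target. There are 200 camera calls.

## Working session

There is one attempt and no reset: what is moved stays moved. The work goes in short steps, Python scripts to look and compute and a shell command to move; the robot and the scene stay as the last step left them, time stands still between calls to the robot, and variables do not carry over. Pictures are saved under pics/ and viewed, about 8 in all and at most 12, crops included, and the job is handed in when it is done.

```bash
mkdir -p pics; python3 - <<'E'
from station import *
import cv2,json
for n in ("side","top"):
    f=grab_frame(n); cv2.imwrite(f"pics/{n}0.png",cv2.resize(f["img"][:,:,::-1],(800,600)))
    print(n,f["K"],f["camera_from_world"],[k for k in f])
s=get_state();print(s)
E
```

```text
side [[404.00428179   0.         255.36333012]
 [  0.         404.00428179 193.40586018]
 [  0.           0.           1.        ]] [[-0.86816368 -0.49578495 -0.02211572  0.51997057]
 [ 0.27946415 -0.52522074  0.80376798 -0.19818974]
 [-0.4101117   0.69162162  0.59453169 -0.76459333]
 [ 0.          0.          0.          1.        ]] ['img', 'K', 'camera_from_world']
top [[488.13254838   0.         258.9250673 ]
 [  0.         488.13254838 188.91912266]
 [  0.           0.           1.        ]] [[-0.00476541 -0.99998171 -0.0037239   0.11458623]
 [ 0.99204769 -0.00519591  0.12575528 -0.5363961 ]
 [-0.12577233 -0.00309501  0.9920543  -0.93826255]
 [ 0.          0.          0.          1.        ]] ['img', 'K', 'camera_from_world']
{'time_s': 0.1, 'joints': array([ 1.12082028,  0.41183238, -0.01269818,  1.59697706,  0.00560317,
        1.13430088, -0.08220426]), 'joint_vel': array([ 0.00017642, -0.00182333,  0.00146928, -0.0032172 ,  0.00183059,
       -0.0003391 ,  0.0010554 ]), 'joint_torque': array([ 4.23186488e-03, -6.01822686e+01,  6.84788022e-01, -3.00085044e+01,
        1.40549027e-02,  6.39762991e-03,  7.10476115e-05]), 'tcp_pos': array([ 0.23264859, -0.57961203,  0.24152262]), 'tool_rot': array([-2.60196663e+00,  1.75919276e+00,  2.02207269e-03]), 'ft_force': array([-0.48398022,  0.94130235, -0.6010326 ]), 'wrist_torque': array([0.02851677, 0.04198964, 0.00313527]), 'gripper_width': 0.08506397045645614}
```

View pics/top0.png

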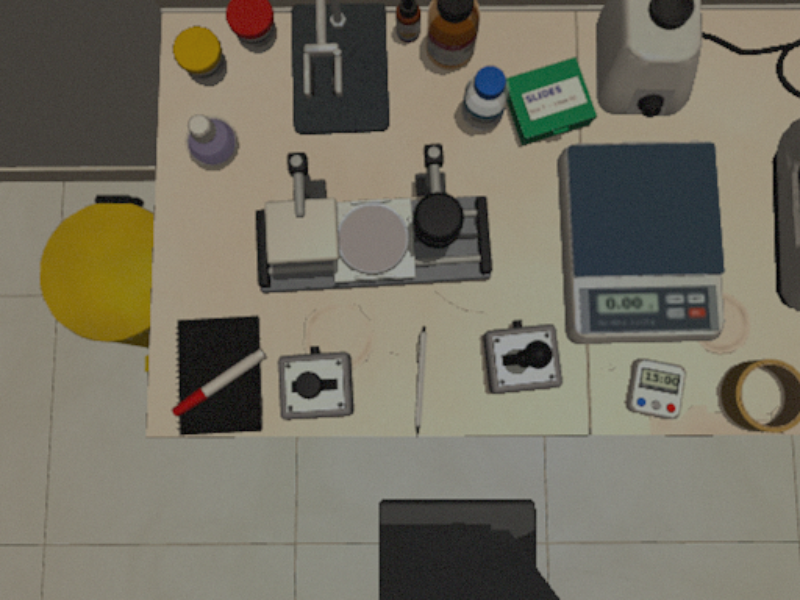

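View pics/side0.png

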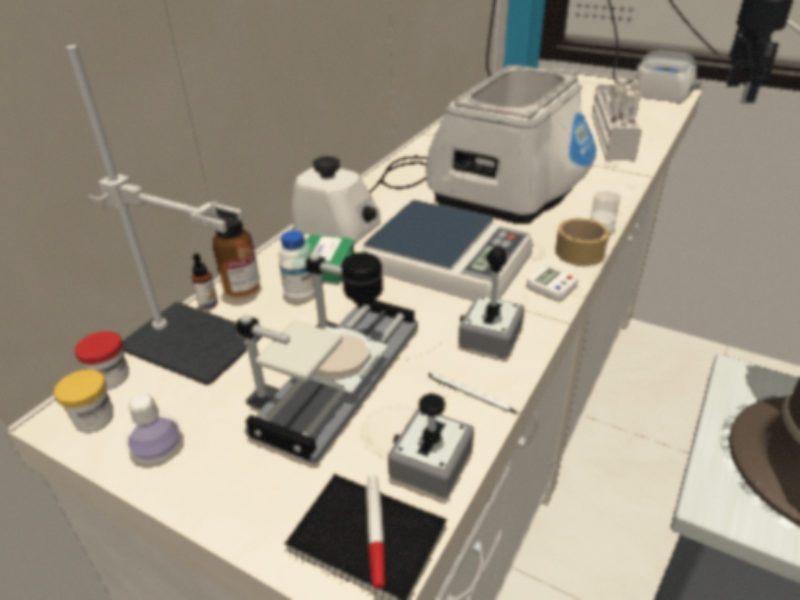

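Top view: the tall ball stick is the right one (ball at about (540,352), box top centre about (522,357)). The short stick is at (308,385), the camera head at (438,218) on the robot's right (-y), and the lamp on the left. In the side view the ball is at (497,257). So the stick has to tilt to -y.

```bash
cat > h.py <<'E'
from station import *
import numpy as np, cv2
from scipy.optimize import least_squares
from scipy.spatial.transform import Rotation as R
def proj(f,p):
    q=f["camera_from_world"]@np.append(p,1); q=np.array([q[0],-q[1],-q[2]]); u=f["K"]@q; return u[:2]/u[2]
def back(f,uv,z):
    T=f["camera_from_world"]; c=-T[:3,:3].T@T[:3,3]
    d=np.linalg.inv(f["K"])@[uv[0],uv[1],1]; d=T[:3,:3].T@(d*[1,-1,-1]); return c+d*(z-c[2])/d[2]
E
python3 - <<'E'
from h import *
k=1/1.5625
t=grab_frame("top");s=grab_frame("side")
def blob(f,c,r=14,th=45):
    g=f["img"].max(2); x,y=[int(v) for v in c]; m=(g[y-r:y+r,x-r:x+r]<th).astype(np.uint8)
    m=cv2.morphologyEx(m,cv2.MORPH_OPEN,np.ones((5,5)))
    n,l,st,ce=cv2.connectedComponentsWithStats(m); i=1+np.argmax(st[1:,4]); print(st[i]); return ce[i]+[x-r,y-r]
bt=blob(t,(540*k,352*k)); bs=blob(s,(497*k,257*k),10)
print(bt/k,bs/k,"top@145",back(t,bt,.145),"side@145",back(s,bs,.145))
o=least_squares(lambda p:np.r_[proj(t,p)-bt,proj(s,p)-bs],[.4,-.15,.145]);print("tri",o.x,o.fun)
for n,c,z in [("boxFL",(488,392),.046),("boxFR",(561,384),.046),("boxBL",(485,331),.046),("boxBR",(554,324),.046),("dish",(373,239),.045),("slideFL",(262,290),.03),("slideFR",(490,278),.03),("head",(438,214),.155),("short",(309,384),.108)]:
    print(n,back(t,np.array(c)*k,z).round(4))
g=lambda f,x,y,w,h,n:n
c1=cv2.resize(t["img"][195:265,295:375,::-1],(480,420),interpolation=cv2.INTER_CUBIC)
c2=cv2.resize(s["img"][145:235,280:345,::-1],(303,420),interpolation=cv2.INTER_CUBIC)
cv2.imwrite("pics/crop1.png",np.hstack([c1,c2]))
E
```

```text
[  0   8  22  16 276]
[ 5  8 10 10 86]
[534.3580163  354.64787138] [495.87572674 259.30232558] top@145 [ 0.45522065 -0.03303221  0.145     ] side@145 [ 0.45484014 -0.02781933  0.145     ]
tri [ 0.45593507 -0.03343127  0.14142208] [-0.11992788 -0.31078674  0.41729047  0.02772389]
boxFL [0.414  0.0091 0.046 ]
boxFR [ 0.4234 -0.0816  0.046 ]
boxBL [0.4898 0.0115 0.046 ]
boxBR [ 0.4981 -0.0751  0.046 ]
dish [0.6079 0.1517 0.045 ]
slideFL [0.5451 0.2947 0.03  ]
slideFR [0.5591 0.0022 0.03  ]
head [0.6139 0.0733 0.155 ]
short [0.4243 0.2231 0.108 ]
```

View pics/crop1.png

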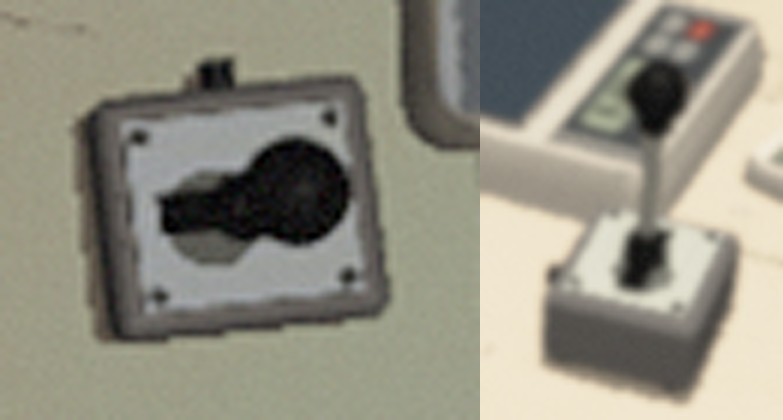

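Measured ball at about (0.4565, -0.0365, 0.145), over the box centre (0.456, -0.034), so it is consistent. Box yaw is about +0.10 rad, and the dish-to-head distance of 79 mm matches the given 80 mm. I'll straddle the ball with half-open jaws along its tilt axis (tool x towards -y), starting with the move over it at height.

```bash
python3 -m handwheel '-2 -1.9 0 .02 .7; -4.8 -4.7 0 .05 .7; -7.6 -7.4 0 .08 .7; -10.4 -10.1 0 .11 .7; -13.2 -12.9 0 .14 .7; -16 -15.6 0 .17 .7; -18.8 -18.3 0 .2 .7; -21.6 -21.1 0 .22 .7; -24.4 -23.8 0 .24 .7; -27.2 -26.5 0 .26 .7; -30 -29.2 0 .28 .7; -32 -31.2 0 .28 .7'
python3 - <<'E'
from h import *
s=get_state();r=R.from_rotvec(s["tool_rot"]).as_matrix();print(s["tcp_pos"],s["gripper_width"],r,"to ball cm",100*r.T@(np.array([.4565,-.0365,.242])-s["tcp_pos"]), "yaw x", np.arctan2(r[1,0],r[0,0]))
E
```

```text
time_s: 1.2
tcp_pos: [0.4038, -0.1632, 0.2423]
tool_rot: [-2.332, 2.104, 0.001]
ft_force: [-0.5, -0.4, -0.1]
gripper_width: 0.0597
[ 0.40376027 -0.16321845  0.24230148] 0.05970763343921837 [[ 1.02616781e-01 -9.94720941e-01  2.12651696e-04]
 [-9.94720245e-01 -1.02616447e-01  1.22440298e-03]
 [-1.19611772e-03 -3.37173239e-04 -9.99999228e-01]] to ball cm [-12.06370641  -6.54646117   0.04678512] yaw x -1.4679985173898686
```

```bash
python3 -m handwheel '-2 -1.1 0 0 .7; -5 -2.7 0 0 .7; -8 -4.3 0 0 .7; -10.5 -5.7 0 0 .7; -12.05 -6.55 0 0 .7; -12.05 -6.55 0 0 .7; -12.05 -6.55 0 0 .7'
python3 - <<'E'
from h import *
s=get_state();r=R.from_rotvec(s["tool_rot"]).as_matrix();print(s["tcp_pos"],"to ball cm",100*r.T@(np.array([.4565,-.0365,.125])-s["tcp_pos"]))
f=grab_frame("side");cv2.imwrite("pics/s2.png",cv2.resize(f["img"][80:240,230:430,::-1],(800,640))[:600])
E
```

```text
time_s: 1.78
tcp_pos: [0.4566, -0.0359, 0.2423]
tool_rot: [-2.334, 2.101, 0.002]
ft_force: [0.1, 0.1, 0.7]
gripper_width: 0.06
[ 0.45655222 -0.0358666   0.24230269] to ball cm [7.79399834e-02 1.09399782e-02 1.17301776e+01]
```

View pics/s2.png

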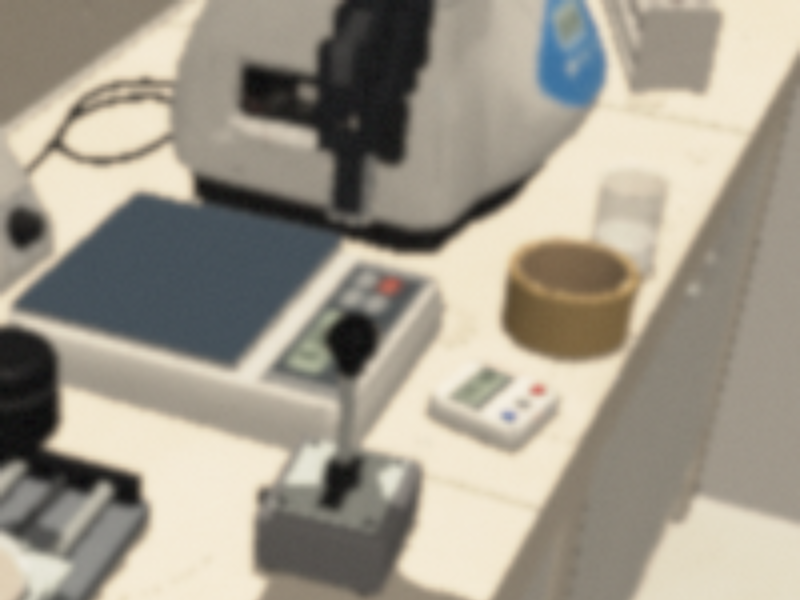

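The gripper hangs right over the ball in the side view (fingertips near (347,205), ball at (352,340)). Next I descend around it.

```bash
python3 -m handwheel '0.05 0 1 0 .7; .1 0 3 0 .7; .1 0 5 0 .7; .1 0 7 0 .7; .1 0 8.5 0 .7; .1 0 10 0 .7; .1 0 11 0 .7; .1 0 11.7 0 .7; .1 0 11.7 0 .7; .1 0 11.7 0 .7'
python3 - <<'E'
from h import *
f=grab_frame("side");t=grab_frame("top")
cv2.imwrite("pics/s3.png",np.hstack([cv2.resize(f["img"][130:240,260:360,::-1],(400,440)),cv2.resize(t["img"][180:290,290:390,::-1],(400,440))]))
E
```

```text
time_s: 2.67
tcp_pos: [0.4563, -0.0382, 0.1253]
tool_rot: [-2.332, 2.104, 0.002]
ft_force: [-0.4, 0.5, 0.7]
gripper_width: 0.0601
```

View pics/s3.png

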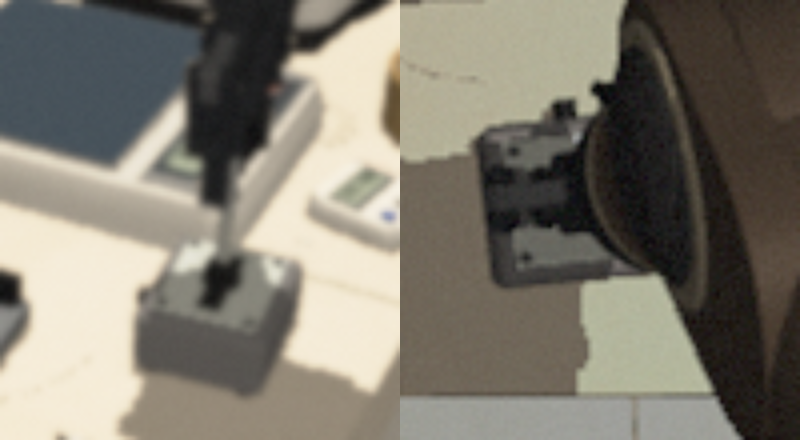

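No contact force, and the jaws straddle the ball. Next I push along tool x (to -y) gradually.

```bash
python3 -m handwheel '.5 0 0 0 .7; 1 0 0 0 .7; 1.5 0 0 0 .7; 2 0 0 0 .7; 2.5 0 0 0 .7; 3 0 0 0 .7; 3.5 0 0 0 .7; 4 0 0 0 .7; 4.4 0 0 0 .7; 4.8 0 0 0 .7; 5.0 0 0 0 .7; 5.0 0 0 0 .7'
python3 - <<'E'
from h import *
t=grab_frame("top");f=grab_frame("side")
cv2.imwrite("pics/s4.png",np.hstack([cv2.resize(t["img"][90:200,150:330,::-1],(450,275)),cv2.resize(f["img"][140:300,150:350,::-1],(343,275))]))
E
```

```text
time_s: 3.77
tcp_pos: [0.4613, -0.0877, 0.1253]
tool_rot: [-2.332, 2.104, 0.003]
ft_force: [0.4, 5.1, -2.2]
gripper_width: 0.0599
```

View pics/s4.png

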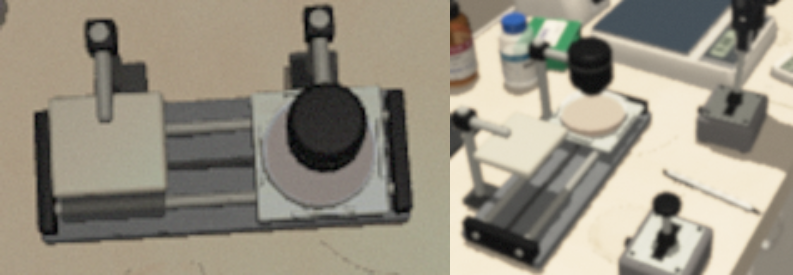

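The dish sits under the head: tray edges in the top crop run from about 253 to 385, centre about (319,155). I'll quantify the distance.

```bash
python3 - <<'E'
from h import *
t=grab_frame("top"); k=1/1.5625
a=back(t,np.array([373,239])*k,.045); b=back(t,np.array([319/2.5+150,155/2.5+90]),.045); h=back(t,np.array([326/2.5+150,116/2.5+90]),.155)
print(a,b,h,np.linalg.norm((b-a)[:2]),np.linalg.norm((b-h)[:2]))
E
python3 -m handwheel '0 0 0 0 .7; 0 0 0 0 .7; 0 0 0 0 .7; 0 0 0 0 .7; 0 0 0 0 .7; 0 0 0 0 .7; 0 0 0 0 .7; 0 0 0 0 .7; 0 0 0 0 .7; 0 0 0 0 .7; 0 0 0 0 .7; 0 0 0 0 .7'
```

```text
[0.60785575 0.15169795 0.045     ] [0.60937116 0.0743871  0.045     ] [0.61492503 0.07315442 0.155     ] 0.07732570046029519 0.005689013736066027
time_s: 4.92
tcp_pos: [0.4613, -0.0872, 0.1253]
tool_rot: [-2.333, 2.103, 0.003]
ft_force: [0.7, 5.8, -1.2]
gripper_width: 0.0599
```

The tray moved 77 mm and is about 6 mm from the point under the lens, well inside 20 mm. I hold another 1.3 s, then ease back.

```bash
python3 -m handwheel '0 0 0 0 .7; 0 0 0 0 .7; 0 0 0 0 .7; 0 0 0 0 .7; 0 0 0 0 .7; 0 0 0 0 .7; 0 0 0 0 .7; 0 0 0 0 .7; 0 0 0 0 .7; 0 0 0 0 .7; 0 0 0 0 .7; 0 0 0 0 .7'
python3 -m handwheel '0 0 0 0 .7; 0 0 0 0 .7; 0 0 0 0 .7; 0 0 0 0 .7;-.4 0 0 0 .7; -.8 0 0 0 .7; -1.2 0 0 0 .7; -1.6 0 0 0 .7; -2 0 0 0 .7; -2.4 0 0 0 .7; -2.4 0 0 0 .7; -2.4 0 0 0 .7'
```

```text
time_s: 5.92
tcp_pos: [0.4613, -0.0872, 0.1253]
tool_rot: [-2.333, 2.103, 0.003]
ft_force: [-0.3, 4.9, -0.5]
gripper_width: 0.0596
time_s: 6.92
tcp_pos: [0.4588, -0.0631, 0.1254]
tool_rot: [-2.334, 2.102, 0.003]
ft_force: [-0.1, 1.6, 0.8]
gripper_width: 0.0598
```

```bash
python3 -m handwheel '-.3 0 0 0 .7; -.6 0 0 0 .7; -.9 0 0 0 .7; -1.2 0 0 0 .7; -1.5 0 0 0 .7; -1.8 0 0 0 .7; -2.2 0 0 0 .7; -2.6 0 0 0 .7; -2.6 0 0 0 .7; -2.6 0 0 0 .7'
python3 -m handwheel '0 0 -1 0 .7; 0 0 -3 0 .7; 0 0 -5 0 .7; 0 0 -7 0 .7; 0 0 -9 0 .7; 0 0 -10.5 0 .7; 0 0 -11.5 0 .7; 0 0 -11.5 0 .7; 0 0 -11.5 0 .7'
python3 - <<'E'
from h import *
t=grab_frame("top");f=grab_frame("side")
cv2.imwrite("pics/s5.png",np.hstack([cv2.resize(t["img"][90:200,150:330,::-1],(450,275)),cv2.resize(f["img"][140:300,150:350,::-1],(343,275))]))
E
```

```text
time_s: 7.75
tcp_pos: [0.4561, -0.037, 0.1254]
tool_rot: [-2.334, 2.102, 0.003]
ft_force: [-0.1, -0.2, -1.0]
gripper_width: 0.0596
time_s: 8.5
tcp_pos: [0.4562, -0.0373, 0.2407]
tool_rot: [-2.334, 2.102, 0.001]
ft_force: [0.5, -0.4, 0.2]
gripper_width: 0.0596
```

View pics/s5.png

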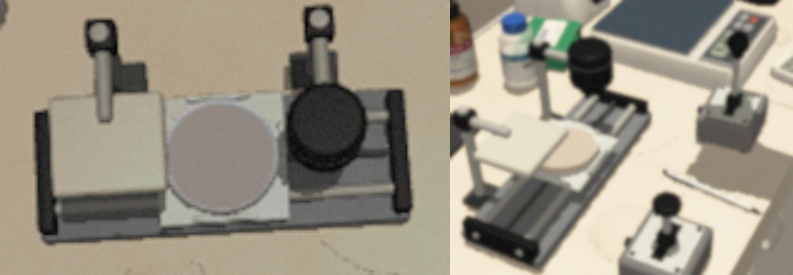

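The dish is back in the middle: its centre is at column 238.6, against 238.7 at the start. The stick is upright and the gripper is clear, so I hand in.

```bash
python3 -c "
from station import *
print(sign_off())"
```

```text
the job is handed in; nothing more can be done
None
```

The dish was held under the camera, then let back to the middle, and the job is handed in; no verdict came back. I straddled the ball with half-open jaws, tilted the tall stick to the robot's right (the camera side) and held it for about 2.5 s. I then eased it back and lifted clear, with the whole run taking about 8.5 s.

- **Under the camera:** the image measurement put the tray about 77 mm from the middle and about 6 mm from the point under the lens. The push force was about 5 N, which fits a tilt of 0.40 rad.
- **After release:** the dish centre was at column 238.6, against 238.7 at the start. The stick looked upright, and the force reading was at noise level with the gripper about 10 cm above the ball.
- **Not touched:** I never went near the tray or the short stick, and no check failed. In the side view the ball blob was about 5 mm off from the top view in y. I took the ball's position from a hand reading of the enlarged top view, and it proved good enough.

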